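# Hold the long cell in the photometer beam

### The job

Open the photometer's lamp shutter by pressing the thumb pad of its sprung lever down until the detent catches and the lever stays down by itself. Then take the longest of the three glass cells out of the rack, gripping it only by its frosted long sides and never touching the clear end windows, and hold it upright in the light path midway between the two lenses, so that the beam passes through the middle of both end windows. Finish while still holding it there in the gripper, resting on nothing, with the other cells, the tip box and the bottle left where they were.

Things in the scene. Friction and masses are not known exactly. Their poses are not given: they have to be found in the camera images.
- photometer: fixed photometer: aluminium rail 80 x 460 x 28 mm high; along it grey lamp house (+y end, 163 mm high), shutter, two black-rimmed lens mounts on posts (44 mm across, tops at 132 mm), white detector box (-y end, 144 mm). Origin on the bench under the gap's middle; y = along the beam, detector to lamp; x = away from the robot. The gap between the lens faces (y -60 to +60 mm) is empty above the rail
- beam_mid (a point): point in the air on the axis of the beam, midway between the two lenses, 110 mm above the bench and 82 mm above the rail; axes as the photometer's, so the beam (about 3 mm thick) runs along its y
- shutter (a joint): shutter lever angle, rad. 0 = lever up, blade over the lamp nozzle; a spring returns it there from anywhere short of the detent. A sprung ball resists from about 0.12 and is crossed at about 0.29; the lever then stays down by itself at about 0.47. Hard stop 0.53. The pad takes 2 to 4 N at first, 7 to 17 N to start over the ball, then less
- shutter_pad (a point): middle of the top face of the black thumb pad (30 x 26 mm) at the lever's end, on the robot's side of the rail. Moves with the lever: about 134 mm above the bench when up, 94 mm latched (89 mm at the stop); slopes 0.25 rad, up at first, down when latched. The axle lies along photometer y at x -35, z 110 mm, 85 mm from the pad; the lever at y 98 mm. Free room above the pad
- rack: blue plastic cell rack fixed on the bench, 178 (x) x 78 (y) x 25 mm high, with five parallel slots along its y, each 14.5 x 54.5 mm, 15 mm deep, 34 mm apart along its x. The three cells stand in the first, third and fifth slots (68 mm apart), in any order. Origin at the centre of its underside
- cell_long: the cell to hold, the longest: glass, 52.5 mm long (its y), 12.5 wide (its x), 45 high, 30 to 55 g, empty. Origin at the centre of its underside, z up. The long sides (facing +x, -x) are frosted white; the narrow ends (facing +y, -y) are clear windows. It stands in a rack slot, y along the slot, underside 10 mm and top 55 mm above the bench: 30 mm stand above the rack
- cell_long_window_a: clear end window of the long cell at its -y end, 12.5 x 45 mm, 1.5 mm thick; origin at the window's centre, 22.5 mm above the cell's underside and 25.5 mm from the cell's middle; axes as the cell's
- cell_long_window_b: the same at its +y end
- cell_medium: bystander: shorter glass cell, 22.5 mm long, 12.5 mm wide, 45 mm high, in another slot of the rack; origin at the centre of its underside
- cell_short: bystander: glass cuvette 12.5 x 12.5 x 45 mm high, in another slot of the rack; origin at the centre of its underside
- tip_box: bystander: grey pipette tip box, 85 (x) x 125 (y) mm, 62 mm high with the tips, loose on the bench; origin at the centre of its underside
- reagent_bottle: bystander: glass bottle 56 mm across, 110 mm high, loose on the bench; origin at the centre of its underside
Not all that is in view belongs to the job. What is shaped like the cell_long but orange or red is not meant.

How it is judged:
On the way, in this order (a step that is already met when the one before it is completed fails the run):
1. the shutter lever stays down, held by the detent alone, with the fingers off it (value of joint shutter above 0.42 rad and contact force between the fingers and anything else below 0.1 N), for 0.3 s.
2. the long cell is in the fingers and lifted clear of the rack (contact force between the fingers and cell_long above 1 N and contact force between cell_long and rack below 0.05 N and height (world z) of cell_long above 0.035 m), for 0.2 s.
At the end, for the whole second after the job is handed in: Lever latched (over 0.42 rad); long cell held still in the fingers (over 1 N), off the photometer, upright within 0.12 rad, midway within 20 mm, each window centre within 3.5 mm of the beam sideways and 10 mm in height; other cells within 20 mm, tip box and bottle within 30 mm of their starts (value of joint shutter above 0.42 rad and contact force between the fingers and cell_long above 1 N and contact force between cell_long and photometer below 0.05 N and angle between cell_long's own z axis and vertical below 0.12 rad and x of cell_long_window_a in the frame of beam_mid between -0.0035 and 0.0035 m and x of cell_long_window_b in the frame of beam_mid between -0.0035 and 0.0035 m and z of cell_long_window_a in the frame of beam_mid between -0.01 and 0.01 m and z of cell_long_window_b in the frame of beam_mid between -0.01 and 0.01 m and y of cell_long in the frame of beam_mid between -0.02 and 0.02 m and linear speed of cell_long below 0.02 m/s and distance of each of cell_medium, cell_short from where it was at the start of the episode below 0.02 m and distance of each of tip_box, reagent_bottle from where it was at the start of the episode below 0.03 m); the arm keeps its last pose, push and grip.
It fails at once if the fingers touch a clear window of the long cell (contact force between the fingers and cell_long_window_a above 0.5 N or contact force between the fingers and cell_long_window_b above 0.5 N).
It fails at once if another cell, the tip box or the bottle is disturbed (distance of any of cell_medium, cell_short from where it was at the start of the episode above 0.02 m or distance of any of tip_box, reagent_bottle from where it was at the start of the episode above 0.03 m).
It also fails if it takes over 48 s, if anything falls off the work surface, if the arm or the gripper's body presses on something with over 40 N, if the wrist force passes 120 N, or if a joint passes its speed limit or range.

### The arm

A 6-joint arm with a two-finger parallel gripper is mounted at the origin on the work surface. World frame = base frame: x ahead of the robot, y to its left, z up, the work surface at z = 0. Lengths are in m, angles in rad, forces in N, time in s.
With the tool pointing down it reaches from about 0.425 to 0.95 m from the base axis. Payload 3.5 kg.
Tool frame: the origin (TCP) lies on the centre line of the jaws, within the pads' length; the fingertips stand tip_extent ahead of it and the grasp point (between the pads) lies 2 mm behind it (tip_extent is the distance from the TCP to the fingertips, in m); z points along the fingers, y is the direction in which the jaws open and shut (so a half turn about z gives the same grasp; the last joint's range is limited). The gripper opens to 85 mm and grips with 20 to 120 N. Pads are 22 mm wide; open, the fingers measure 114 mm over their backs; the gripper's body (76 mm by 85 mm) begins 54 mm behind the grasp point. The pads swing forward as they close: fully open they stand 13 mm farther back than shut.
Start: joints at [0.962, 0.286, 1.577, -0, 1.279, -0.15], TCP at [0.299, 0.605, 0.248] pointing down, gripper open.
Joint ranges: [-2.77, 2.77], [-0.9, 2.22], [0.21, 2.48], [-1.53, 4.67], [0.24, 2.81], [-2.84, 2.84]. Speed limits (rad/s): [2.79, 2.79, 3.14, 3.14, 3.14, 3.14].

### API

Orientations are given as a unit quaternion [x, y, z, w].
In Python, from plant import * gives the robot as it stands.
- The arm moves only by the shell command python3 -m crank 'ROWS' [FORCE]. ROWS is JSON, a list of rows, each a list of 7 numbers: the gripper's target within -1 to 1 (shut at 1, half-way at 0, fully open at -1), then the shift along the tool's x, y, z in cm, then the turn, a rotation vector about the tool's x, y, z in degrees. In form: [[fingers, tx, ty, tz, wx, wy, wz], ...]. A call has 1 to 5 rows; each row shifts and turns the commanded pose from where the row before left it, along the tool's axes as they then stand; what a row does not reach is not made up. A row lasts 1/10 s, in which the tool goes at most 50 mm and 8.59 degrees, less where a joint would pass 70% of its speed; a pose out of reach is approached as far as the arm can. A call is refused whole if a number of a shift passes 5 or a number of a turn 8.59, either way. A call with a gripper value outside its range is refused whole. The fingers move at their own pace and stop on an object; FORCE is the grip in N (left out, the last holds). Time passes only in rows, so rows that do not move let the fingers close. It gives the time, the measured TCP pose, the force and the opening at its end, in the units of the state.
- get_state(): the state, without advancing time (a new reading comes with each control period).
- read_camera(name): name is "scene" or "top"; returns a dict with "color" (420x560x3 uint8, red, green, blue), "vfov" (degrees; the focal length in pixels is half the picture's height over the tangent of half this angle, whatever the lens; pixels are square), "cx", "cy" (the principal point, pixels), "distortion" ([k1, k2, p1, p2, k3] as OpenCV has them; the pictures are not rectified), "cam_to_world" (4x4, takes a point from camera to world coordinates). Camera axes: x right, y up, looking along -z (the intrinsics and any distortion apply to the point x, -y, -z); pixel columns grow to the right and rows downward; lengths in m; the calibration is good to about 2 mm. A picture is of the moment at which its call begins. There is no depth.
- sign_off(): hands the job in, once; it reports no verdict.
Trained networks look in the newest picture that a camera, given by its name, has taken for a name from the list of things; names that differ only in an ending like _2 or _b are one class to them, and where a whole thing is asked for, a point or a joint stands for the part that bears it (a point fixed in the world has none). Each returns a list of dicts, best first, with "p" (0 to 1); they miss things now and then, are a little off and sometimes report something else, mostly with a low value. They report only what shows in the picture. A call takes as long as a camera call. They do not tell look-alikes from the thing itself.
- trace(thing, camera): "pixels" (420x560 bool, what is visible of it) and "location" ([column, row] in pixels, amid what is visible of it).
- place_of(thing, camera): "location" ([column, row] in pixels: a listed point, or the origin of a listed thing).
The state is a dict: "time": time; "qpos": joint angles; "dq": joint speeds; "joint_efforts": joint torques, N m; "eef_pos": TCP position; "tcp_rot": TCP orientation; "contact_force": force on the tool from outside, world axes, zero at the start; "wrist_torque": the same for the moment, N m; "opening": opening from 0.0 (shut) to 1.0 (fully open).
Only numpy, scipy, OpenCV 4.12 (cv2) and the standard library are available. Lean on these libraries where they do the work, as an engineer would, in place of code of your own. Each camera call takes 0.05 s, during which the arm holds its last target.

## Working session

There is one attempt and no reset: what is moved stays moved. The work goes in short steps, Python scripts to look and compute and a shell command to move; the robot and the scene stay as the last step left them, time stands still between calls to the robot, and variables do not carry over. Pictures are saved under pics/ and viewed, and the job is handed in when it is done.

```bash
ls; mkdir -p pics
python3 - <<'E'
from plant import *
import cv2
s=get_state(); print({k:(v if not hasattr(v,'tolist') else v.tolist()) for k,v in s.items()})
try: print(tip_extent)
except Exception as e: print(e)
for n in("scene","top"):
    c=read_camera(n); cv2.imwrite(f'pics/{n}0.png',c['color'][:,:,::-1])
    print(n,c['vfov'],c['cx'],c['cy'],c['distortion'],c['cam_to_world'])
    for t in ["photometer","rack","cell_long","cell_medium","cell_short","shutter_pad","beam_mid","cell_long_window_a","tip_box","reagent_bottle"]:
        try: print(t,[( [round(float(x)) for x in d['location']],round(d['p'],2)) for d in place_of(t,n)])
        except Exception as e: print(t,e)
E
```

```text
pics
{'time': 0.0, 'qpos': [0.9619711859960864, 0.28718070796702605, 1.5782062444319986, -5.1049530791462275e-06, 1.2785697013412876, -0.14998342690401503], 'dq': [0.0007285549989435802, 0.0005774098392815305, -0.0011893297865005921, -0.0009644910740726018, -0.0020266799726590193, -0.0018167313306166302], 'joint_efforts': [0.0002790585222101072, -40.59715032577515, -29.26330268383026, -9.052483392224531e-05, 0.005646273057209328, 1.2800996103123907e-05], 'eef_pos': [0.29856854075121264, 0.6046831276253748, 0.24692125554202166], 'tcp_rot': [0.22741271546605907, 0.973797750929245, -0.0010988473498894868, -0.00043550430429821377], 'contact_force': [-0.31544255187764136, 0.39042470392421447, 0.6686538532677498], 'wrist_torque': [0.009014684861103553, -0.026569286868071494, -0.05131345982585733], 'opening': 0.9994866754156702}
0.017
scene 46.8292472260797 282.7907270057016 202.348002128481 [-0.17322118  0.          0.          0.          0.        ] [[-0.58367356 -0.52202965  0.62194068  1.2847335 ]
 [ 0.81198633 -0.3769783   0.44560697  0.35739537]
 [ 0.00183809  0.76509634  0.64391321 
[... 530 characters left out ...]
83.97086889956336 209.82446686869292 [0.02751813 0.         0.         0.         0.        ] [[ 0.01153451  0.99274456 -0.1196879   0.41832346]
 [-0.99989727  0.01246978  0.00706822 -0.15687274]
 [ 0.00850942  0.11959408  0.99278641  1.42140197]
 [ 0.          0.          0.          1.        ]]
photometer [([188, 201], 0.68)]
rack [([337, 231], 0.79)]
cell_long [([435, 253], 0.69), ([335, 232], 0.62), ([342, 211], 0.41)]
cell_medium [([322, 256], 0.41)]
cell_short [([341, 209], 0.57)]
shutter_pad [([143, 249], 0.7), ([188, 201], 0.36)]
beam_mid [([179, 194], 0.84), ([189, 203], 0.3)]
cell_long_window_a []
tip_box [([233, 274], 0.68), ([324, 256], 0.47)]
reagent_bottle [([314, 160], 0.91)]
```

Run:
```python
import cv2
a=cv2.imread('pics/scene0.png');b=cv2.imread('pics/top0.png')
cv2.imwrite('pics/s_crop.png',cv2.resize(a[120:330,160:460],None,fx=2.66,fy=2.66,interpolation=cv2.INTER_CUBIC))
cv2.imwrite('pics/t_crop.png',cv2.resize(b[130:310,100:367],None,fx=3,fy=3,interpolation=cv2.INTER_CUBIC)[:, :800])
```

```text
(no output)
```

View pics/scene0.png

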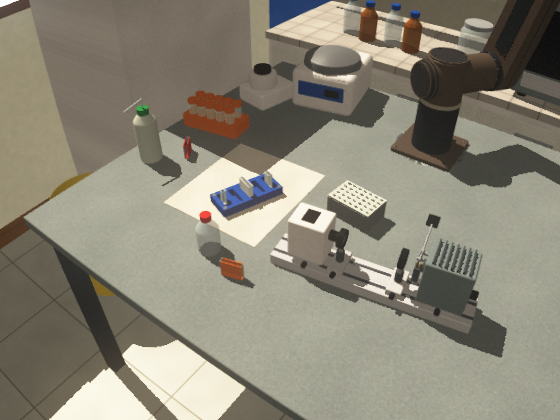

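View pics/top0.png

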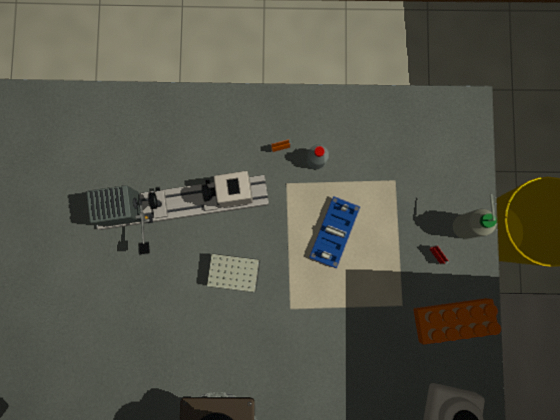

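View pics/s_crop.png

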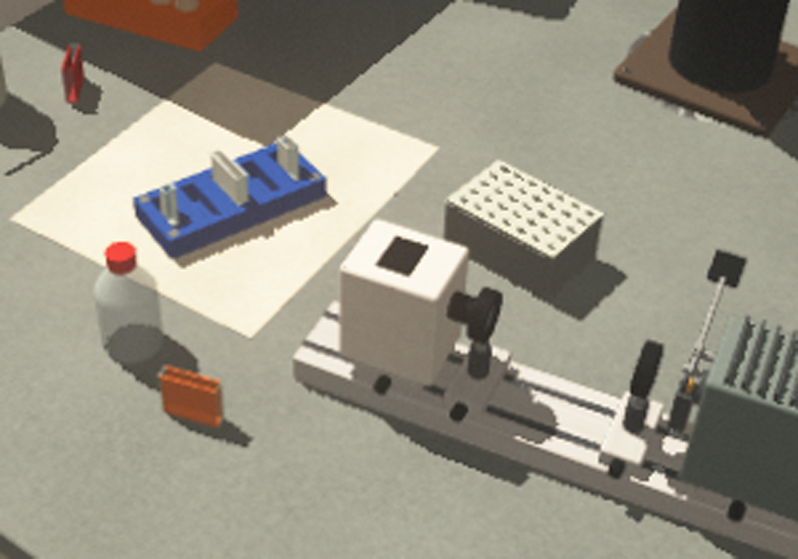

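View pics/t_crop.png

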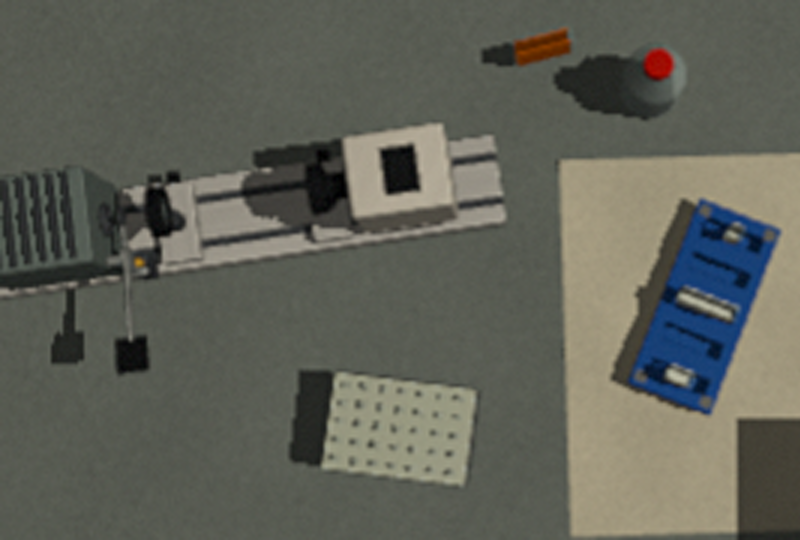

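The long cell is the pale frosted one in the rack's middle slot (scene ≈ (244,194), top ≈ (335,232)). The other candidates, orange at scene (231,268) and top (281,146) and red at scene (188,148) and top (438,255), are loose decoys. Next I'll enlarge the views to measure.

```bash
cat > h.py <<'E'
import numpy as np, cv2
from plant import *
import pickle,os
def cam(n):
    c=read_camera(n); return c
class C:
    def __init__(s,c):
        s.f=c['color'].shape[0]/2/np.tan(np.radians(c['vfov'])/2); s.K=np.array([[s.f,0,c['cx']],[0,s.f,c['cy']],[0,0,1]])
        s.D=np.array(c['distortion'],float); s.T=np.array(c['cam_to_world']); s.img=c['color']
    def proj(s,P):
        P=np.atleast_2d(np.asarray(P,float)); p=(P-s.T[:3,3])@s.T[:3,:3]; p=p*[1,-1,-1]
        return cv2.projectPoints(p.reshape(-1,1,3),np.zeros(3),np.zeros(3),s.K,s.D)[0].reshape(-1,2)
    def ray(s,uv):
        n=cv2.undistortPoints(np.asarray(uv,float).reshape(-1,1,2),s.K,s.D).reshape(-1,2)
        d=np.c_[n[:,0],-n[:,1],-np.ones(len(n))]@s.T[:3,:3].T
        return s.T[:3,3],d
    def onz(s,uv,z):
        o,d=s.ray(uv); return o+d*((z-o[2])/d[:,2])[:,None]
E
python3 - <<'E'
from h import *
cs={n:cam(n) for n in("scene","top")}
pickle.dump(cs,open('c0.pkl','wb'))
def crop(n,x0,y0,w,h,k,name):
    i=cs[n]['color'][y0:y0+h,x0:x0+w,::-1]; i=cv2.resize(i,None,fx=k,fy=k,interpolation=cv2.INTER_NEAREST)
    for x in range(0,w,10):
        cv2.line(i,(x*k,0),(x*k,6 if x%50 else 12),(0,255,255),1)
        if x%20==0: cv2.putText(i,str(x0+x),(x*k,20),0,.35,(0,255,255),1)
    for y in range(0,h,10):
        cv2.line(i,(0,y*k),(6,y*k),(0,255,255),1)
        if y%20==0: cv2.putText(i,str(y0+y),(8,y*k+4),0,.35,(0,255,255),1)
    cv2.imwrite(f'pics/{name}.png',i)
crop('top',300,185,70,90,6,'r_top'); crop('scene',200,160,95,60,8,'r_sc')
crop('top',60,165,215,95,3,'p_top'); crop('scene',260,195,225,140,3,'p_sc')
E
```

```text
(no output)
```

View pics/r_top.png

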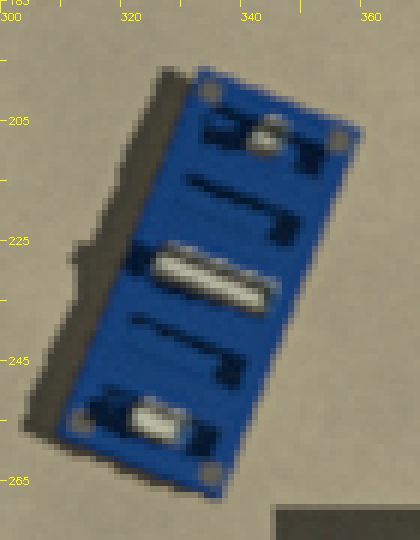

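View pics/r_sc.png

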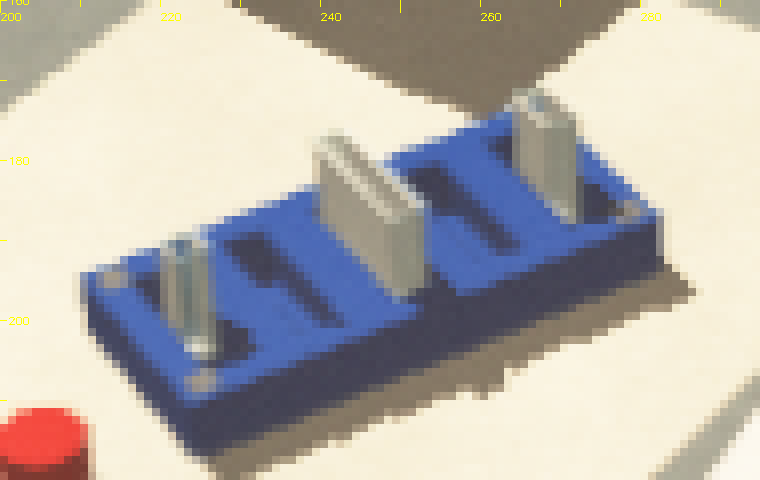

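View pics/p_top.png

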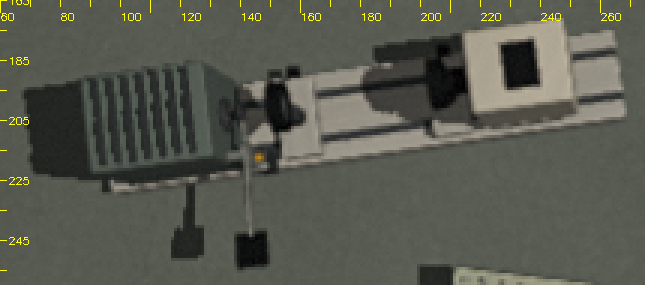

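View pics/p_sc.png

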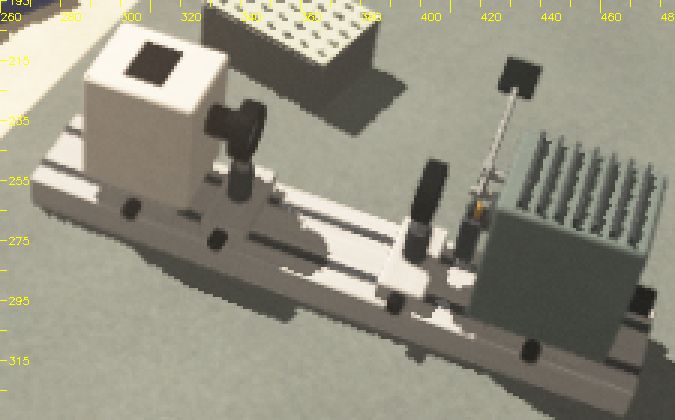

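```bash
cat > fit.py <<'E'
from h import *
from scipy.optimize import least_squares
cs=pickle.load(open('c0.pkl','rb')); S=C(cs['scene']);T=C(cs['top'])
def px(x0,y0,k,l): return np.array(l,float)/k+[x0,y0]-.5
rz=.025
rack=[(T,px(300,185,6,[(200,68),(360,127),(220,498),(60,440)]),[(89,39,25),(89,-39,25),(-89,-39,25),(-89,39,25)]),
 (S,px(200,160,8,[(82,275),(190,402),(660,212),(208,462),(662,268)]),None)]
# scene: which corners: left=(+x,-y)? decided by nearest from top-only fit
def R(y): return np.array([[np.cos(y),-np.sin(y)],[np.sin(y),np.cos(y)]])
def pts(p,L):
    L=np.array(L)/1000.; return np.c_[L[:,:2]@R(p[2]).T+p[:2],L[:,2]]
def fit(obs,p0):
    f=lambda p:np.concatenate([(c.proj(pts(p,L))-u).ravel() for c,u,L in obs])
    r=least_squares(f,p0,loss='soft_l1'); 
    print(r.x, np.degrees(r.x[2])); 
    for c,u,L in obs: print((c.proj(pts(r.x,L))-u).round(1).tolist())
    return r.x
E
cat > fit1.py <<'E'
from fit import *
rt=T.onz(rack[0][1],.025); print('rack corners top',rt.round(4).tolist())
print('rack scene on z25',S.onz(rack[1][1][:3],.025).round(4).tolist(), S.onz(rack[1][1][3:],0).round(4).tolist())
pt=T.onz(px(60,165,3,[(614,30),(625,117),(110,190)]),.028); print(pt.round(4).tolist())
ps=S.onz(px(260,195,3,[(33,180),(75,115),(632,380)]),.028); print(ps.round(4).tolist())
def tri(u,v):
    o1,d1=T.ray([u]);o2,d2=S.ray([v]);d1=d1[0]/np.linalg.norm(d1[0]);d2=d2[0]/np.linalg.norm(d2[0])
    A=np.c_[d1,-d2];t=np.linalg.lstsq(A,o2-o1,rcond=None)[0];a=o1+d1*t[0];b=o2+d2*t[1];return (a+b)/2,np.linalg.norm(a-b)
print('beam',tri([179,194],[373,247]));print('pad',tri([143,249],[430,222]));
print('pad top z134',T.onz([[143.,248]],.134), S.onz([[432.5,220]],.134))
print('top cell_long',T.onz([[334.4,231.4]],.055))
E
python3 fit1.py
```

```text
rack corners top [[0.6263, -0.2982, 0.025], [0.6005, -0.37, 0.025], [0.4343, -0.3071, 0.025], [0.4589, -0.2362, 0.025]]
rack scene on z25 [[0.5958, -0.3724, 0.025], [0.623, -0.3015, 0.025], [0.4577, -0.2379, 0.025]] [[0.6211, -0.2981, 0.0], [0.4563, -0.238, 0.0]]
[[0.6818, -0.1122, 0.028], [0.6029, -0.1233, 0.028], [0.5319, 0.331, 0.028]]
[[0.6799, -0.1099, 0.028], [0.6034, -0.1255, 0.028], [0.5964, 0.3356, 0.028]]
beam (array([0.61095264, 0.09986345, 0.11916115]), np.float64(0.0048350980494592105))
pad (array([0.474578  , 0.17532493, 0.12744933]), np.float64(0.008292187810981521))
pad top z134 [[0.47515353 0.17767257 0.134     ]] [[0.47550321 0.17562309 0.134     ]]
top cell_long [[ 0.52780599 -0.29931472  0.055     ]]
```

```bash
cat > fit2.py <<'E'
from fit import *
# rack
ob=[rack[0],(S,rack[1][1],[(89,-39,25),(89,39,25),(-89,39,25),(89,39,0),(-89,39,0)])]
r=fit(ob,[.53,-.303,-.36])
rs=fit([ob[0]],r); rs=fit([ob[1]],r)
P=[(T,px(60,165,3,[(614,30),(625,117),(110,190)]),[(40,-230,28),(-40,-230,28),(-40,230,28)]),
 (S,px(260,195,3,[(33,180),(75,115),(632,380)]),[(40,-230,28),(-40,-230,28),(40,230,28)])]
p=fit(P,[.6,.1,.155]); fit([P[0]],p);fit([P[1]],p)
for n,c,cr,k,nm in(('top',T,(60,165,215,95),4,'po_top'),('scene',S,(260,195,225,140),3.5,'po_sc'),('top',T,(300,185,70,90),6,'ro_top'),('scene',S,(200,160,95,60),8,'ro_sc')):
    x0,y0,w,h=cr; i=cv2.resize(np.ascontiguousarray(c.img[y0:y0+h,x0:x0+w,::-1]),None,fx=k,fy=k,interpolation=cv2.INTER_CUBIC)
    def poly(L,q,col,cl=True):
        u=((c.proj(pts(q,L))+.5-[x0,y0])*k).round().astype(int); cv2.polylines(i,[u.reshape(-1,1,2)],cl,col,1)
    if nm[0]=='p':
        poly([(40,-230,28),(-40,-230,28),(-40,230,28),(40,230,28)],p,(0,0,255))
        poly([(0,-60,110),(0,60,110)],p,(0,255,255))
        for y in(-60,60): poly([(22*np.cos(a),y,110+22*np.sin(a)) for a in np.linspace(0,6.28,30)],p,(0,255,0))
        a=.25*0+np.arcsin(24/85); poly([(-35,98,110),(-35-85*np.cos(a),98,134)],p,(255,0,255))
        x=-35-85*np.cos(a); poly([(x-15,85,131),(x+15,85,137-6),(x+15,111,131),(x-15,111,137)],p,(255,0,0))
    else:
        poly([(89,39,25),(89,-39,25),(-89,-39,25),(-89,39,25)],r,(0,0,255))
        poly([(6.25,26.25,55),(6.25,-26.25,55),(-6.25,-26.25,55),(-6.25,26.25,55)],r,(0,255,0))
    cv2.imwrite(f'pics/{nm}.png',i[:600,:800])
x=-35-85*np.cos(np.arcsin(24/85))
print('beam',pts(p,[(0,0,110)]),'pad up',pts(p,[(x,98,134)]),'pad lat',pts(p,[(-35-85*np.cos(.19),98,94)]))
E
python3 fit2.py
```

```text
[ 0.52847954 -0.30364121 -0.35498394] -20.339081671820207
[[-0.1, 0.3], [0.4, 0.8], [0.8, 1.1], [-0.0, 0.1]]
[[-0.3, 0.7], [0.4, 1.1], [0.3, 0.4], [-1.1, 0.9], [0.1, 0.7]]
[ 0.53002056 -0.30289471 -0.35534507] -20.359772709752278
[[-0.3, -0.3], [0.1, 0.2], [0.5, 0.5], [-0.3, -0.5]]
[ 0.525902   -0.3054758  -0.35527693] -20.355868512113968
[[-0.2, -0.1], [0.5, 0.2], [0.3, -0.3], [-1.0, 0.1], [0.1, -0.0]]
[0.60555555 0.1086333  0.15947725] 9.137373412200494
[[-0.0, 0.1], [0.6, 0.1], [0.6, 0.9]]
[[-1.2, 0.0], [0.5, -0.1], [0.9, 5.5]]
[0.60692028 0.10968889 0.15425362] 8.83808159471058
[[-0.3, 0.0], [0.2, 0.1], [0.1, -0.1]]
[0.59830849 0.10622992 0.18832786] 10.790391555913969
[[-1.0, -0.2], [-0.2, -0.6], [2.1, 0.3]]
beam [[0.60555555 0.1086333  0.11      ]] pad up [[0.4749304 0.1868827 0.134    ]] pad lat [[0.47302592 0.18657638 0.094     ]]
```

```bash
cd pics; python3 -c "
import cv2,numpy as np
a=cv2.imread('po_top.png');b=cv2.imread('po_sc.png');print(a.shape,b.shape)"
```

```text
(380, 800, 3) (490, 788, 3)
```

View pics/po_top.png

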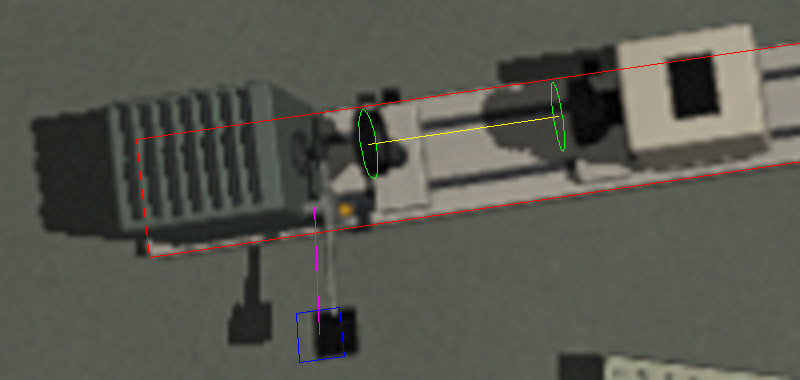

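View pics/po_sc.png

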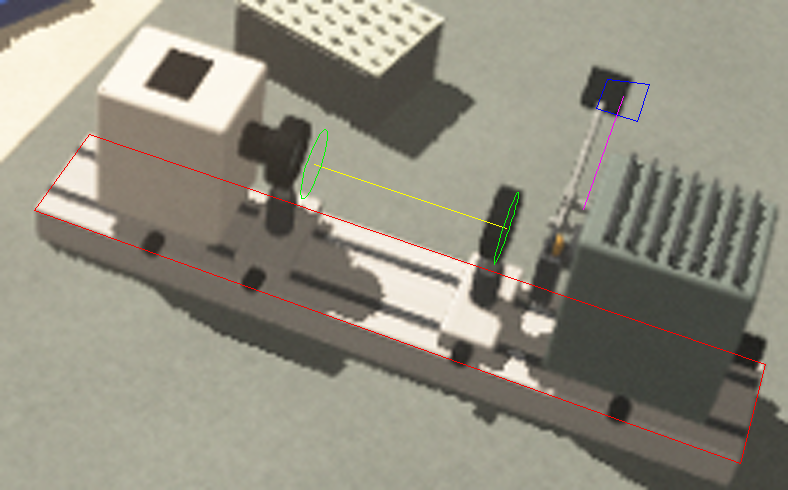

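View pics/ro_top.png

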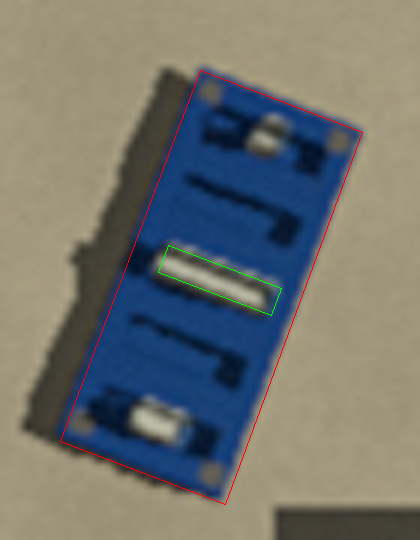

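View pics/ro_sc.png

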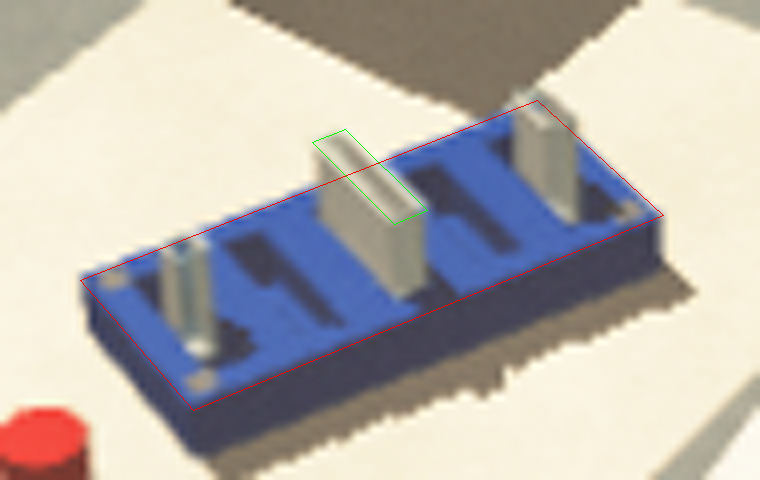

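```bash
cat > crops.py <<'E'
from fit import *
def crop(c,x0,y0,w,h,k):
    i=cv2.resize(np.ascontiguousarray(c.img[y0:y0+h,x0:x0+w,::-1]),None,fx=k,fy=k,interpolation=cv2.INTER_CUBIC)
    i=np.clip(i.astype(float)*1.5,0,255).astype(np.uint8)
    for x in range(0,w,5): 
        cv2.line(i,(x*k,0),(x*k,5),(0,255,255),1)
        if (x0+x)%10==0: cv2.putText(i,str(x0+x),(x*k,15),0,.35,(0,255,255),1)
    for y in range(0,h,5):
        cv2.line(i,(0,y*k),(5,y*k),(0,255,255),1)
        if (y0+y)%10==0:cv2.putText(i,str(y0+y),(8,y*k+4),0,.35,(0,255,255),1)
    return i
if __name__=='__main__':
    cv2.imwrite('pics/d1.png',crop(T,85,170,95,70,8))
    cv2.imwrite('pics/d2.png',crop(T,175,165,95,50,8))
    cv2.imwrite('pics/d3.png',crop(S,325,220,100,75,8))
    cv2.imwrite('pics/d4.png',crop(S,400,205,90,75,8)) 
    cv2.imwrite('pics/d5.png',crop(S,400,275,90,65,8))
E
python3 crops.py
```

```text
(no output)
```

View pics/d1.png

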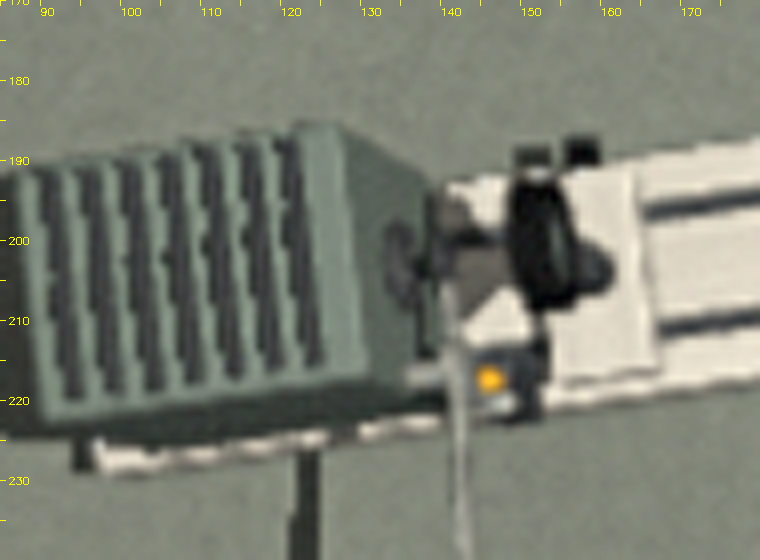

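View pics/d2.png

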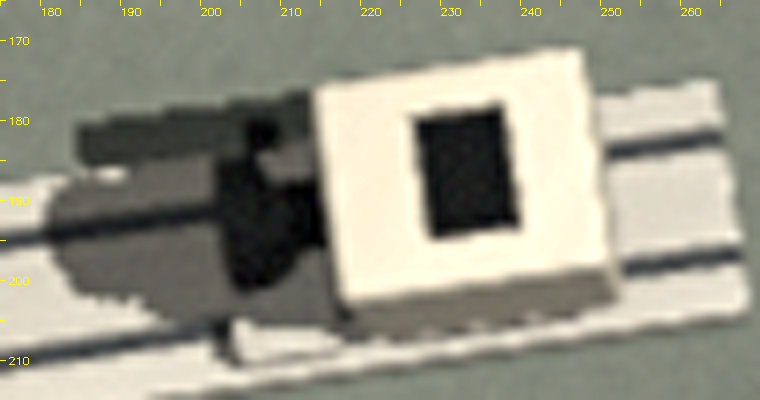

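View pics/d3.png

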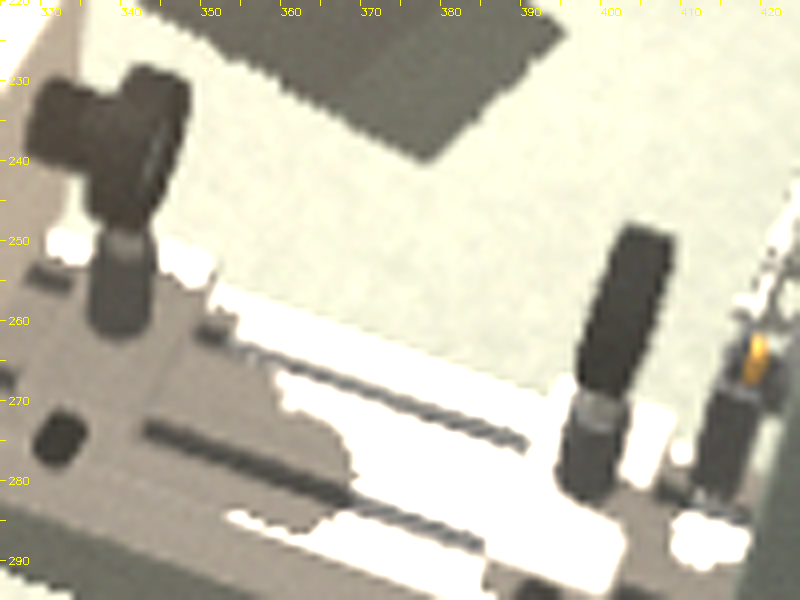

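View pics/d5.png

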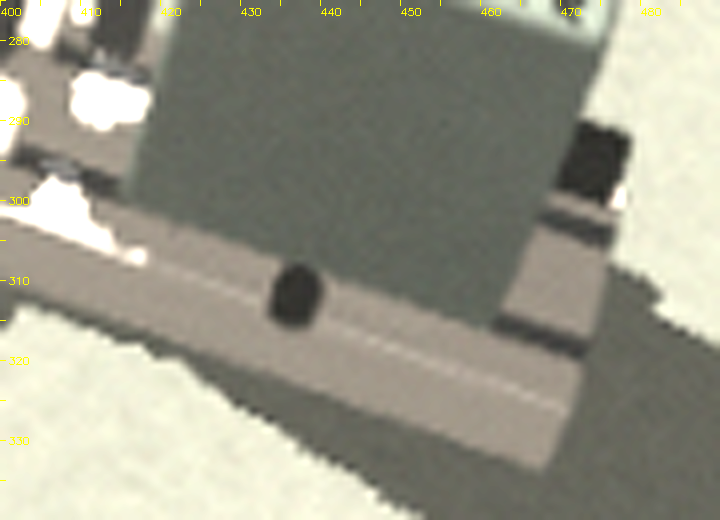

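```bash
cat > fit3.py <<'E'
from crops import *
x=-35000*0-35-85*np.cos(np.arcsin(24/85))
def model(q):
    o=q[3]*1000
    return [(T,px(175,165,8,[(718,80),(748,312)]),[(40,-230+o,28),(-40,-230+o,28)]),(T,px(85,170,8,[(100,472)]),[(-40,230+o,28)]),
    (S,px(400,275,8,[(568,405),(543,468)]),[(40,230+o,28),(40,230+o,0)]),(S,px(260,195,3,[(33,180),(75,115)]),[(40,-230+o,28),(-40,-230+o,28)]),
    (T,[[143.5,247.3]],[(x,98,134)]),(S,[[432.9,220.5]],[(x,98,134)])]
f=lambda q:np.concatenate([(c.proj(pts(q,L))-u).ravel() for c,u,L in model(q)])
def run(sel=None):
    r=least_squares(lambda q:np.concatenate([(c.proj(pts(q,L))-u).ravel() for c,u,L in model(q) if sel is None or c is sel]),[.605,.1,.155,.01],loss='soft_l1').x
    print(r,np.degrees(r[2])); print([((c.proj(pts(r,L))-u).round(1).tolist()) for c,u,L in model(r)]); return r
if __name__=='__main__':
    q=run(); qt=run(T); qs=run(S)
    np.save('photo.npy',np.array([q,qt,qs]))
    for c,qq,cr,nm in((T,qt,(130,170,95,70),'e1'),(S,qs,(325,205,100,75),'e2')):
        i=crop(c,*cr,8)
        def poly(L,col,cl=True):
            u=((c.proj(pts(qq,L))+.5-cr[:2])*8).round().astype(int); cv2.polylines(i,[u.reshape(-1,1,2)],cl,col,1)
        poly([(0,-60,110),(0,60,110)],(0,0,255))
        for y in(-60,60): poly([(22*np.cos(a),y,110+22*np.sin(a)) for a in np.linspace(0,6.28,30)],(0,255,0))
        cv2.imwrite(f'pics/{nm}.png',i)
E
python3 fit3.py
```

```text
[0.60642973 0.09881728 0.16338199 0.00935628] 9.361098531877664
[[[0.0, 0.0], [0.6, 0.0]], [[0.1, 0.8]], [[0.5, 0.9], [-0.0, 1.0]], [[-1.4, 0.0], [0.2, -0.1]], [[-0.0, 0.6]], [[-0.0, -0.3]]]
[0.60760079 0.09824962 0.15901411 0.01054166] 9.110837396332728
[[[-0.1, -0.0], [0.4, 0.0]], [[-0.3, 0.1]], [[0.5, 1.7], [-0.1, 1.8]], [[-1.3, 0.1], [0.4, -0.0]], [[-0.0, -0.1]], [[-0.3, 0.1]]]
[0.60535496 0.09910026 0.16646131 0.00855256] 9.537530371886074
[[[0.1, 0.1], [0.8, 0.1]], [[0.3, 1.4]], [[0.6, 0.2], [0.1, 0.3]], [[-1.4, -0.1], [0.1, -0.3]], [[-0.0, 1.1]], [[0.2, -0.7]]]
```

View pics/e1.png

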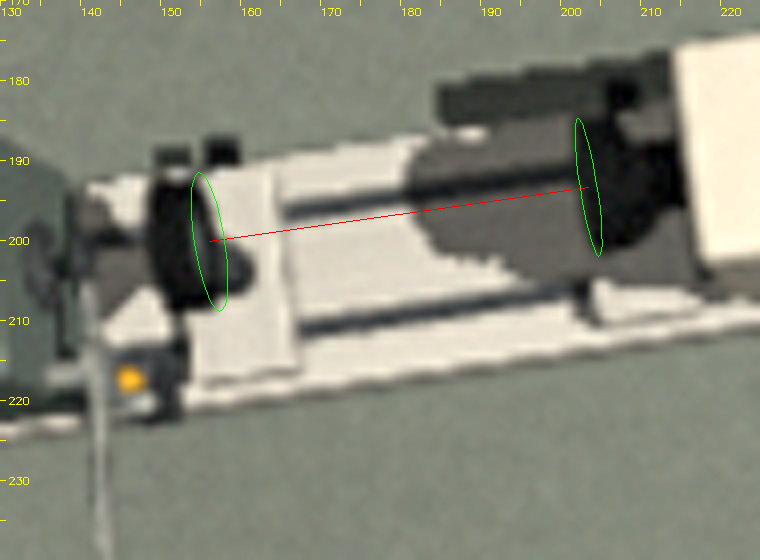

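View pics/e2.png

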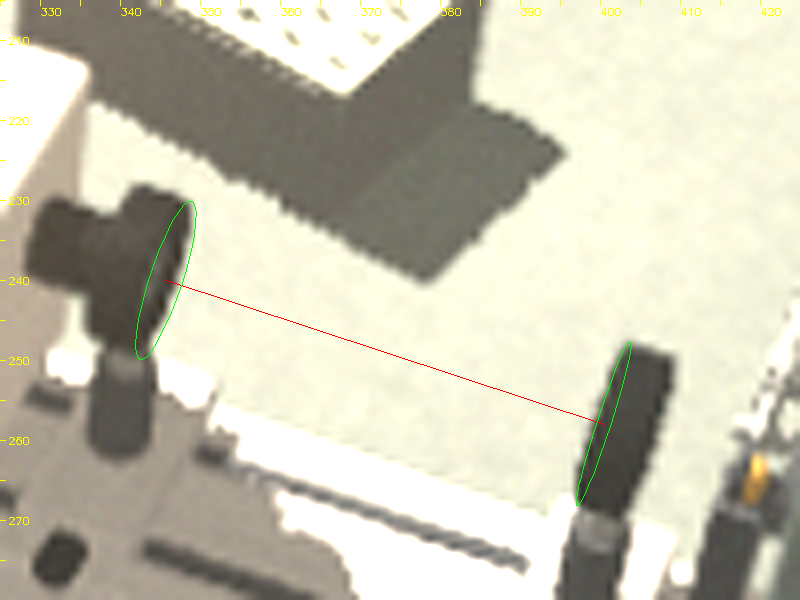

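```bash
cat > go.py <<'E'
import sys,numpy as np
from plant import *
from scipy.spatial.transform import Rotation as Ro
def delta(p,yaw):
    s=get_state(); R=Ro.from_quat(s['tcp_rot']); d=R.inv().apply(np.array(p)-s['eef_pos'])*100
    # target: z down, y axis at yaw
    yv=np.array([np.cos(yaw),np.sin(yaw),0]); zv=np.array([0,0,-1]); M=np.c_[np.cross(yv,zv),yv,zv]
    w=np.degrees((R.inv()*Ro.from_matrix(M)).as_rotvec())
    dt=M.T@(np.array(p)-s['eef_pos'])*100
    print('t',round(s['time'],2),'pos',np.round(s['eef_pos'],4),'open',round(s['opening'],3),'F',np.round(s['contact_force'],1))
    print('shift cm now-axes',d.round(2),'| in target axes',dt.round(2),'| turn deg',w.round(2))
if __name__=='__main__':
    a=[float(x) for x in sys.argv[1:]]; delta(a[:3],a[3])
E
python3 - <<'E'
from fit import *
q=np.load('photo.npy')[0]
x=-35-85*np.cos(np.arcsin(24/85))
print(pts(q,[(x,98,134),(-119,98,110),(-118.5,98,94)]))
E
python3 go.py 0.475 0.1765 0.20 0.163
```

```text
[[0.47550003 0.17655603 0.134     ]
 [0.47307417 0.17615612 0.11      ]
 [0.47356751 0.17623745 0.094     ]]
t 1.2 pos [0.2989 0.6052 0.2483] open 1.001 F [ 0.4 -0.2 -0.3]
shift cm now-axes [-34.77 -30.64   4.83] | in target axes [-45.16  10.42   4.83] | turn deg [-0.    0.   54.37]
```

```bash
python3 -m crank '[[1,0,0,0,0,0,8.5],[1,0,0,0,0,0,8.5],[1,0,0,0,0,0,8.5],[1,0,0,0,0,0,8.5],[1,0,0,0,0,0,8.5]]'; python3 -m crank '[[1,0,0,0,0,0,8.5],[1,0,0,0,0,0,3.4],[1,0,0,0,0,0,0]]'; python3 go.py 0.475 0.1765 0.20 0.163
```

```text
time: 1.7
eef_pos: [0.2989, 0.6052, 0.2483]
tcp_rot: [0.567, 0.823, -0.0, -0.0]
contact_force: [0.2, -0.4, 1.0]
opening: 0.148
time: 2.0
eef_pos: [0.2989, 0.6052, 0.2484]
tcp_rot: [0.647, 0.762, 0.0, -0.0]
contact_force: [-0.4, -0.2, 0.4]
opening: 0.002
t 2.0 pos [0.2989 0.6052 0.2484] open 0.002 F [-0.4 -0.2  0.4]
shift cm now-axes [-45.16  10.43   4.83] | in target axes [-45.16  10.42   4.84] | turn deg [ 0.   -0.   -0.01]
```

```bash
python3 -m crank '[[1,-4.5,1.04,0,0,0,0],[1,-4.5,1.04,0,0,0,0],[1,-4.5,1.04,0,0,0,0],[1,-4.5,1.04,0,0,0,0],[1,-4.5,1.04,0,0,0,0]]'; python3 -m crank '[[1,-4.5,1.04,0,0,0,0],[1,-4.5,1.04,0,0,0,0],[1,-4.5,1.04,0,0,0,0],[1,-4.5,1.04,0,0,0,0],[1,-4.5,1.04,0,0,0,0]]';python3 -m crank '[[1,0,0,2,0,0,0],[1,0,0,2.8,0,0,0],[1,0,0,0,0,0,0]]'; python3 go.py 0.475 0.1765 0.20 0.163
python3 - <<'E'
from h import *
for n in('scene','top'):
    c=cam(n)['color'][:,:,::-1]
    i=c[170:330,330:490] if n=='scene' else c[170:290,80:240]
    cv2.imwrite(f'pics/a_{n}.png',cv2.resize(i,None,fx=3.7,fy=3.7,interpolation=cv2.INTER_CUBIC))
E
```

```text
time: 2.5
eef_pos: [0.387, 0.3899, 0.2485]
tcp_rot: [0.647, 0.763, 0.0, 0.0]
contact_force: [0.2, -0.3, -0.9]
opening: 0.001
time: 3.0
eef_pos: [0.4748, 0.1762, 0.2487]
tcp_rot: [0.647, 0.763, 0.0, 0.0]
contact_force: [0.6, 0.6, 0.2]
opening: -0.003
time: 3.3
eef_pos: [0.472, 0.1769, 0.1965]
tcp_rot: [0.647, 0.762, -0.003, -0.003]
contact_force: [-0.2, -0.7, 0.2]
opening: -0.002
t 3.3 pos [0.472  0.1769 0.1965] open -0.002 F [-0.2 -0.7  0.2]
shift cm now-axes [-0.09  0.29 -0.35] | in target axes [-0.09  0.29 -0.35] | turn deg [-0.46 -0.   -0.03]
```

View pics/a_scene.png

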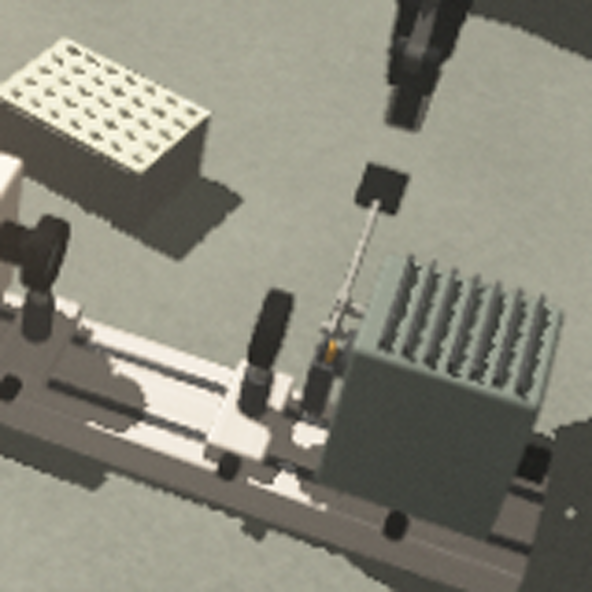

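View pics/a_top.png

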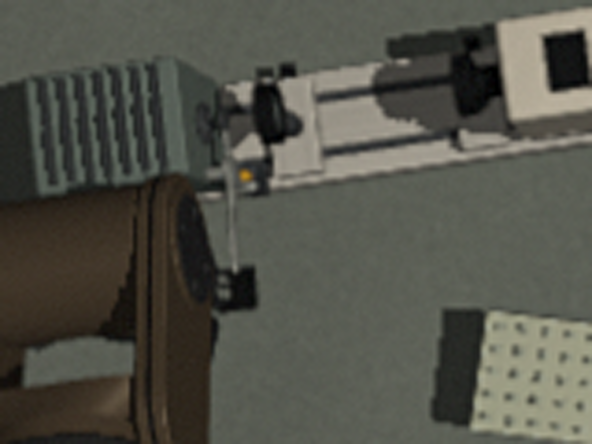

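```bash
python3 -m crank '[[1,0,0.2,2,0.4,0,0],[1,0,0,2,0,0,0],[1,0,0,1,0,0,0],[1,0,0,1,0,0,0]]'; python3 -m crank '[[1,0,0,0.8,0,0,0],[1,0,0,0.8,0,0,0]]'; python3 go.py 0.475 0.1765 0.107 0.163
```

```text
time: 3.8
eef_pos: [0.4766, 0.1788, 0.1417]
tcp_rot: [0.647, 0.763, -0.002, -0.002]
contact_force: [-6.0, -0.4, 12.2]
opening: -0.002
time: 4.0
eef_pos: [0.4768, 0.1788, 0.1266]
tcp_rot: [0.647, 0.762, -0.002, -0.002]
contact_force: [-3.4, 0.0, 5.3]
opening: 0.001
t 4.0 pos [0.4768 0.1788 0.1266] open 0.001 F [-3.4  0.   5.3]
shift cm now-axes [-0.19 -0.2   1.96] | in target axes [-0.19 -0.21  1.96] | turn deg [-0.31 -0.    0.03]
```

```bash
python3 -m crank '[[1,0,0,0.7,0,0,0],[1,0,0,0.4,0,0,0]]';python3 -m crank '[[1,0,0,0.4,0,0,0]]'
```

```text
time: 4.2
eef_pos: [0.4766, 0.1785, 0.1138]
tcp_rot: [0.647, 0.762, -0.002, -0.002]
contact_force: [-0.3, -0.7, 0.4]
opening: -0.001
time: 4.3
eef_pos: [0.477, 0.1785, 0.11]
tcp_rot: [0.647, 0.762, -0.001, -0.001]
contact_force: [-0.3, 0.3, 4.2]
opening: -0.001
```

```bash
python3 -m crank '[[1,0,0,0.3,0,0,0]]';python3 -m crank '[[1,0,0,-4,0,0,0],[1,0,0,-4,0,0,0],[1,0,0,-3,0,0,0],[1,0,0,0,0,0,0]]'
python3 - <<'E'
from h import *
for n in('scene','top'):
    c=cam(n)['color'][:,:,::-1]
    i=c[170:330,330:490] if n=='scene' else c[170:290,80:240]
    cv2.imwrite(f'pics/b_{n}.png',cv2.resize(i,None,fx=3.7,fy=3.7,interpolation=cv2.INTER_CUBIC))
E
python3 go.py 0.5285 -0.3036 0.15 -0.355
```

```text
time: 4.4
eef_pos: [0.4775, 0.1785, 0.1076]
tcp_rot: [0.647, 0.762, -0.001, -0.001]
contact_force: [-1.3, -0.1, 16.3]
opening: 0.002
time: 4.8
eef_pos: [0.4792, 0.1787, 0.2215]
tcp_rot: [0.647, 0.762, 0.001, 0.001]
contact_force: [0.3, -1.1, 1.0]
opening: 0.002
t 4.9 pos [0.4765 0.1783 0.2164] open 0.002 F [-1.4 -0.5 -0.5]
shift cm now-axes [-48.39  -2.63   6.66] | in target axes [-43.37  21.62   6.64] | turn deg [-0.36  0.11 29.66]
```

View pics/b_scene.png

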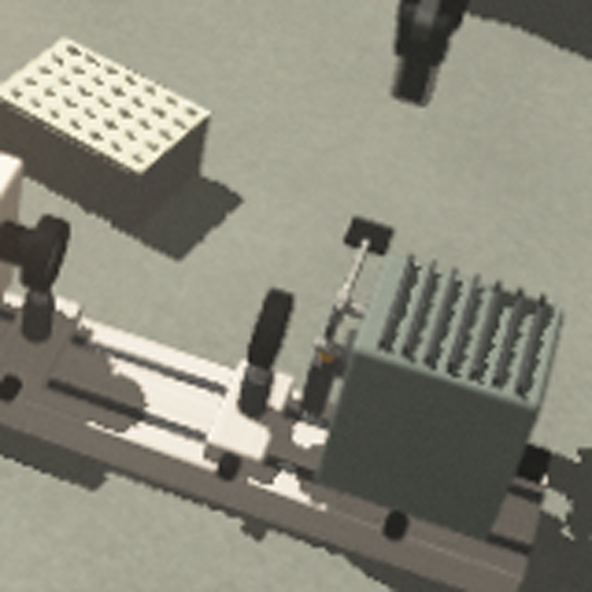

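The view shows the lever down and staying down with the fingers off: the pad moved from crop (383,188) to (370,235). Next is the rack.

```bash
python3 -m crank '[[0,0,0,0,-0.3,0,8.5],[0,0,0,0,0,0,8.5],[0,0,0,0,0,0,8.5],[0,0,0,0,0,0,4.2],[0,0,0,0,0,0,0]]'; python3 -m crank '[[0,-4.34,2.16,0,0,0,0],[0,-4.34,2.16,0,0,0,0],[0,-4.34,2.16,0,0,0,0],[0,-4.34,2.16,0,0,0,0],[0,-4.34,2.16,0,0,0,0]]'; python3 -m crank '[[0,-4.34,2.16,0,0,0,0],[0,-4.34,2.16,0,0,0,0],[0,-4.34,2.16,0,0,0,0],[0,-4.34,2.16,0,0,0,0],[0,-4.34,2.16,0,0,0,0]]'; python3 -m crank '[[0,0,0,3,0,0,0],[0,0,0,3,0,0,0],[0,0,0,0,0,0,0],[0,0,0,0,0,0,0]]'
python3 go.py 0.5285 -0.3036 0.12 -0.355
python3 - <<'E'
from h import *
for n in('scene','top'):
    k=C(cam(n)); c=k.img[:,:,::-1].copy()
    s=get_state(); print(k.proj([s['eef_pos']]), k.proj([s['eef_pos']-np.array([0,0,.017])]))
    i=c[110:230,180:340] if n=='scene' else c[170:290,260:420]
    cv2.imwrite(f'pics/g_{n}.png',cv2.resize(i,None,fx=4.5,fy=4.5,interpolation=cv2.INTER_CUBIC))
E
```

```text
time: 5.4
eef_pos: [0.4752, 0.1781, 0.2137]
tcp_rot: [0.821, 0.571, -0.003, -0.001]
contact_force: [-0.1, 0.3, -0.1]
opening: 0.501
time: 5.9
eef_pos: [0.5013, -0.0643, 0.215]
tcp_rot: [0.82, 0.572, -0.002, -0.001]
contact_force: [0.3, -0.3, -0.7]
opening: 0.502
time: 6.4
eef_pos: [0.527, -0.3053, 0.2146]
tcp_rot: [0.821, 0.571, -0.001, -0.002]
contact_force: [0.2, 0.7, 0.2]
opening: 0.5
time: 6.8
eef_pos: [0.527, -0.3031, 0.1551]
tcp_rot: [0.821, 0.571, -0.001, -0.002]
contact_force: [0.2, -0.2, 0.3]
opening: 0.5
t 6.8 pos [ 0.527  -0.3031  0.1551] open 0.5 F [ 0.2 -0.2  0.3]
shift cm now-axes [0.   0.17 3.51] | in target axes [0.   0.16 3.51] | turn deg [-0.27  0.    0.01]
[[243.86514996 148.70826507]] [[244.18837104 154.3831525 ]]
[[340.74452472 227.79812899]] [[339.93977471 228.38990613]]
```

View pics/g_scene.png

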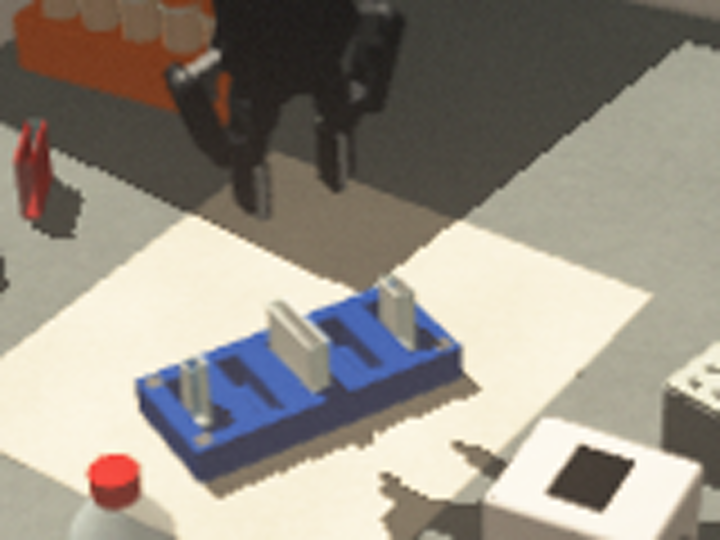

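View pics/g_top.png

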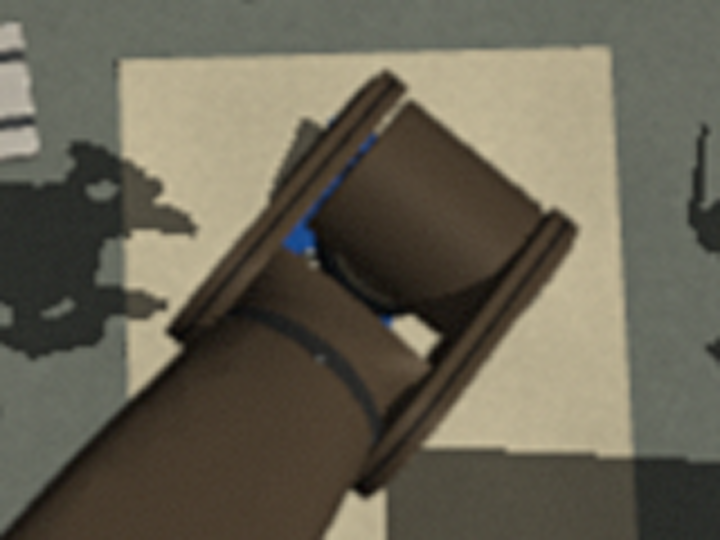

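```bash
python3 -m crank '[[0,0,0.16,3,-0.27,0,0],[0,0,0,3,0,0,0],[0,0,0,2,0,0,0],[0,0,0,1.5,0,0,0],[0,0,0,0,0,0,0]]'; python3 go.py 0.5285 -0.3036 0.046 -0.355
```

```text
time: 7.4
eef_pos: [0.529, -0.3038, 0.0606]
tcp_rot: [0.821, 0.571, 0.0, 0.001]
contact_force: [0.1, 0.9, -0.5]
opening: 0.499
t 7.4 pos [ 0.529  -0.3038  0.0606] open 0.499 F [ 0.1  0.9 -0.5]
shift cm now-axes [ 0.   -0.05  1.46] | in target axes [ 0.   -0.05  1.46] | turn deg [ 0.08  0.03 -0.01]
```

```bash
python3 -m crank '[[0,0,0,0.8,0,0,0],[0,0,0,0.6,0,0,0],[0,0,0,0,0,0,0]]'
python3 - <<'E'
from h import *
k=C(cam('scene')); c=k.img[:,:,::-1]
cv2.imwrite('pics/h_s.png',cv2.resize(c[130:220,190:310],None,fx=6.5,fy=6.5,interpolation=cv2.INTER_CUBIC))
E
```

```text
time: 7.7
eef_pos: [0.5294, -0.3045, 0.0475]
tcp_rot: [0.821, 0.571, 0.0, 0.002]
contact_force: [0.4, -0.6, -1.5]
opening: 0.501
```

View pics/h_s.png

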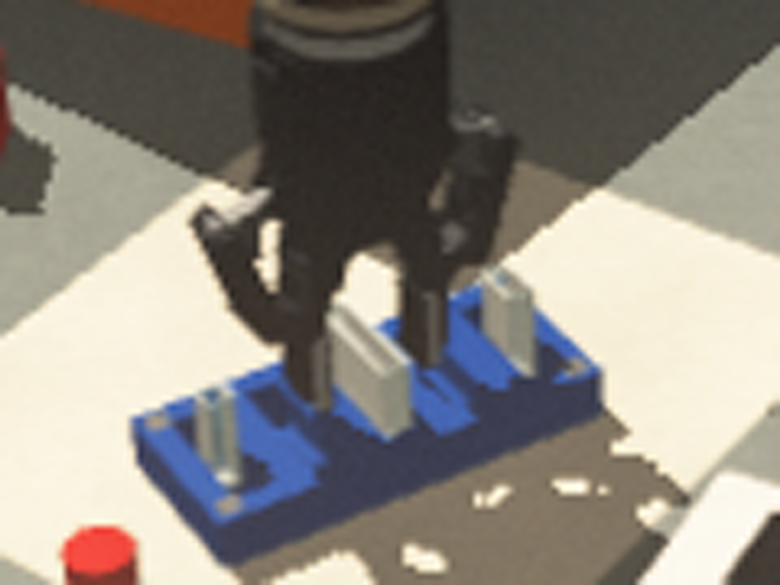

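```bash
python3 -m crank '[[1,0,0,0,0,0,0],[1,0,0,0,0,0,0],[1,0,0,0,0,0,0],[1,0,0,0,0,0,0],[1,0,0,0,0,0,0]]' 35
```

```text
time: 8.25
eef_pos: [0.5298, -0.3049, 0.0482]
tcp_rot: [0.821, 0.571, 0.001, 0.002]
contact_force: [-0.3, 0.6, 2.7]
opening: 0.137
```

```bash
python3 -m crank '[[1,0,0,-0.6,0,0,0],[1,0,0,-1,0,0,0],[1,0,0,-1.5,0,0,0],[1,0,0,-3,0,0,0],[1,0,0,-3,0,0,0]]'; python3 -m crank '[[1,0,0,-5,0,0,0],[1,0,0,-3,0,0,0],[1,0,0,0,0,0,0],[1,0,0,0,0,0,0]]';  python3 - <<'E'
from h import *
k=C(cam('scene')); c=k.img[:,:,::-1]
cv2.imwrite('pics/l_s.png',cv2.resize(c[90:220,190:310],None,fx=4.6,fy=4.6,interpolation=cv2.INTER_CUBIC))
E
python3 go.py 0.6064 0.0988 0.22 0.163
```

```text
time: 8.75
eef_pos: [0.5285, -0.3039, 0.1399]
tcp_rot: [0.821, 0.571, 0.0, 0.001]
contact_force: [-0.4, -0.2, -0.7]
opening: 0.136
time: 9.15
eef_pos: [0.529, -0.3042, 0.2204]
tcp_rot: [0.821, 0.571, 0.001, 0.003]
contact_force: [0.1, -0.8, -1.2]
opening: 0.14
t 9.2 pos [ 0.5283 -0.3037  0.2184] open 0.136 F [ 0.2  1.2 -0.3]
shift cm now-axes [40.45 -6.7  -0.21] | in target axes [38.45 14.24 -0.16] | turn deg [  0.11   0.09 -29.72]
```

View pics/l_s.png

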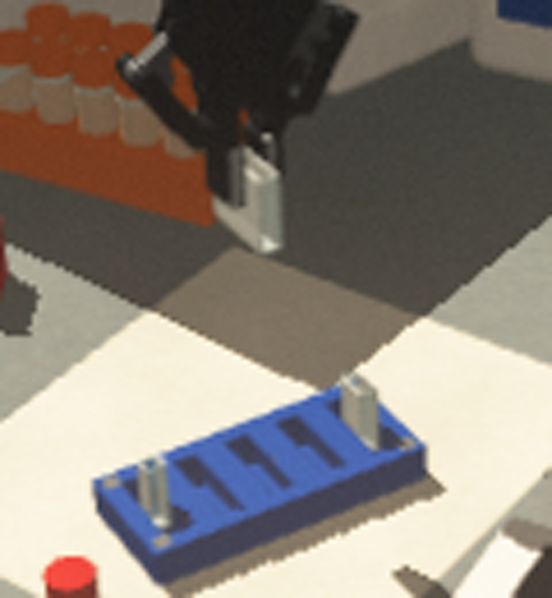

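```bash
python3 -m crank '[[1,0,0,0,0,0,-5],[1,0,0,0,0,0,-8],[1,0,0,0,0,0,-8],[1,0,0,0,0,0,-6],[1,0,0,0,0,0,-2.7]]'; python3 -m crank '[[1,2.2,0.8,0,0,0,0],[1,3.85,1.42,0,0,0,0],[1,4.5,1.7,0,0,0,0],[1,4.5,1.7,0,0,0,0],[1,4.5,1.7,0,0,0,0]]'; python3 -m crank '[[1,4.5,1.7,0,0,0,0],[1,4.5,1.7,0,0,0,0],[1,4.5,1.7,0,0,0,0],[1,3.3,1.2,0,0,0,0],[1,2.1,0.62,0,0,0,0]]'; python3 -m crank '[[1,0,0,0,0,0,0],[1,0,0,0,0,0,0],[1,0,0,0,0,0,0]]'; python3 go.py 0.6064 0.0988 0.125 0.163
```

```text
time: 9.7
eef_pos: [0.5277, -0.3032, 0.2158]
tcp_rot: [0.646, 0.763, -0.0, -0.001]
contact_force: [0.4, -0.4, -0.9]
opening: 0.139
time: 10.2
eef_pos: [0.5682, -0.0973, 0.2157]
tcp_rot: [0.648, 0.762, -0.001, -0.001]
contact_force: [1.0, 0.5, 0.1]
opening: 0.135
time: 10.7
eef_pos: [0.6059, 0.1011, 0.2151]
tcp_rot: [0.646, 0.763, -0.002, -0.0]
contact_force: [0.9, 0.6, -0.6]
opening: 0.137
time: 11.0
eef_pos: [0.6066, 0.0973, 0.2166]
tcp_rot: [0.648, 0.762, -0.001, 0.001]
contact_force: [-0.6, 0.1, -1.2]
opening: 0.138
t 11.0 pos [0.6066 0.0973 0.2166] open 0.138 F [-0.6  0.1 -1.2]
shift cm now-axes [0.17 0.01 9.16] | in target axes [0.15 0.   9.16] | turn deg [-0.01  0.16 -0.08]
```

```bash
python3 -m crank '[[1,0.15,0,2,0,0,0],[1,0,0,3,0,0,0],[1,0,0,2.5,0,0,0],[1,0,0,1.3,0,0,0],[1,0,0,0.3,0,0,0]]'; python3 -m crank '[[1,0,0,0,0,0,0],[1,0,0,0,0,0,0],[1,0,0,0,0,0,0]]'; python3 go.py 0.6064 0.0988 0.125 0.163
cat > look.py <<'E'
import sys
from h import *
from fit import pts
tag=sys.argv[1]; qa=np.load('photo.npy')
s=get_state(); e=s['eef_pos']; print(e,s['tcp_rot'])
for n,cr,qq in(('scene',(325,190,110,90),qa[2]),('top',(120,160,120,85),qa[1])):
    k=C(cam(n)); x0,y0,w,h=cr; m=6.5
    i=cv2.resize(np.ascontiguousarray(k.img[y0:y0+h,x0:x0+w,::-1]),None,fx=m,fy=m,interpolation=cv2.INTER_CUBIC)
    i=np.clip(i*1.3,0,255).astype(np.uint8); cv2.imwrite(f'pics/{tag}_{n}_raw.png',i)
    def poly(L,col,cl=True):
        u=((k.proj(pts(qq,L))+.5-[x0,y0])*m).round().astype(int); cv2.polylines(i,[u.reshape(-1,1,2)],cl,col,1)
    poly([(0,-60,110),(0,60,110)],(0,0,255))
    for y in(-60,60): poly([(22*np.cos(a),y,110+22*np.sin(a)) for a in np.linspace(0,6.28,30)],(0,255,0))
    for x in(-6.25,6.25): poly([(x,-26.25,87.5),(x,26.25,87.5),(x,26.25,132.5),(x,-26.25,132.5)],(255,0,255))
    cv2.imwrite(f'pics/{tag}_{n}.png',i)
E
python3 look.py f
```

```text
time: 11.5
eef_pos: [0.606, 0.0985, 0.1246]
tcp_rot: [0.648, 0.762, -0.001, 0.0]
contact_force: [0.1, 0.4, -0.7]
opening: 0.136
time: 11.8
eef_pos: [0.6083, 0.0995, 0.1286]
tcp_rot: [0.647, 0.762, 0.001, 0.003]
contact_force: [-0.5, 0.0, -1.1]
opening: 0.139
t 11.8 pos [0.6083 0.0995 0.1286] open 0.139 F [-0.5  0.  -1.1]
shift cm now-axes [-0.04 -0.2   0.36] | in target axes [-0.04 -0.2   0.36] | turn deg [ 0.3   0.19 -0.03]
[0.60830977 0.09953587 0.12860587] [0.64740493 0.76213994 0.000966   0.00294036]
```

View pics/f_scene.png

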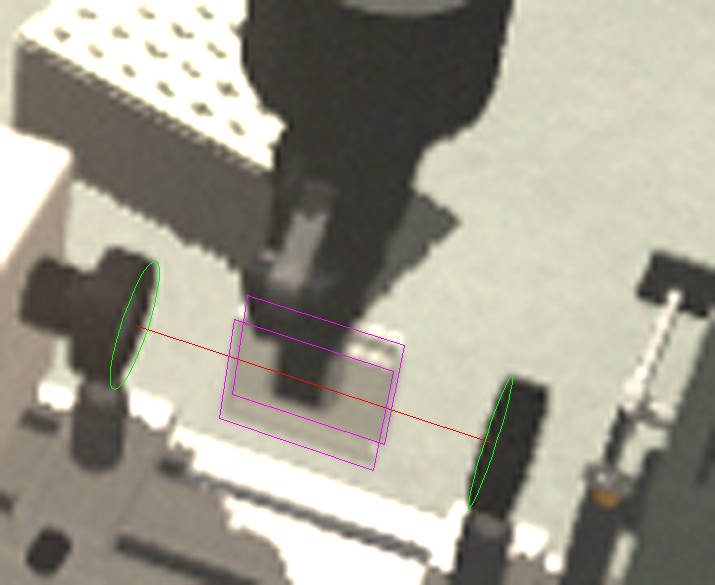

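View pics/f_scene_raw.png

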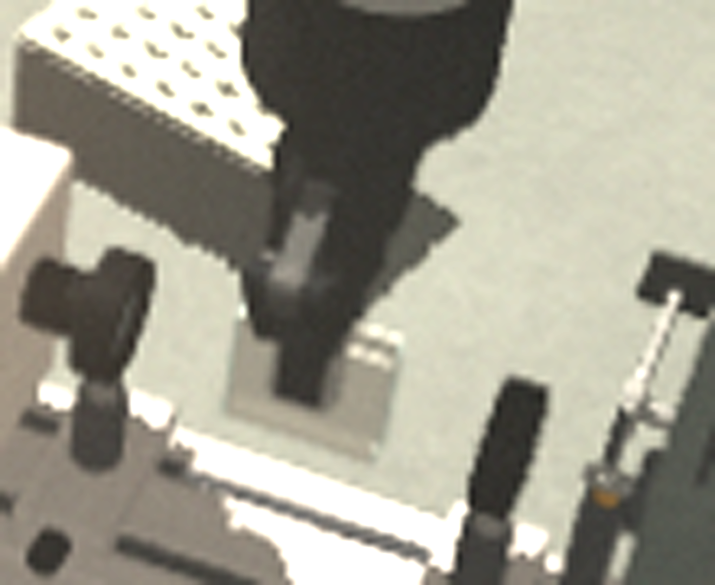

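View pics/f_top.png

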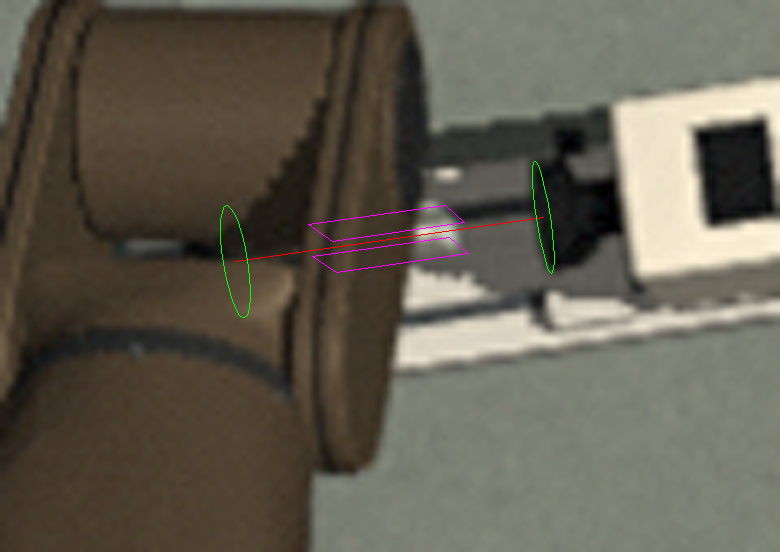

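```bash
for i in 1 2 3 4 5; do python3 -m crank '[[1,0,0,0,0,0,0]]' | sed -n 1,2p; done
python3 - <<'E'
from plant import *
import numpy as np
for i in range(8):
    read_camera('top'); s=get_state(); print(round(s['time'],2),np.round(s['eef_pos'],4),np.round(s['qpos'],4),np.abs(s['dq']).max().round(4))
E
```

```text
time: 12.0
eef_pos: [0.6076, 0.0997, 0.1276]
time: 12.1
eef_pos: [0.6074, 0.0997, 0.1272]
time: 12.2
eef_pos: [0.6072, 0.0997, 0.1269]
time: 12.3
eef_pos: [0.6072, 0.0996, 0.1268]
time: 12.4
eef_pos: [0.6072, 0.0996, 0.1268]
12.45 [0.6073 0.0996 0.1268] [-1.3000e-03  2.8080e-01  1.8193e+00 -2.7000e-03  1.0388e+00 -1.6250e-01] 0.0014
12.5 [0.6072 0.0996 0.1268] [-1.2000e-03  2.8080e-01  1.8193e+00 -2.7000e-03  1.0388e+00 -1.6240e-01] 0.0015
12.55 [0.6072 0.0996 0.1268] [-1.3000e-03  2.8080e-01  1.8194e+00 -2.7000e-03  1.0388e+00 -1.6240e-01] 0.0015
12.6 [0.6072 0.0996 0.1268] [-1.3000e-03  2.8080e-01  1.8194e+00 -2.7000e-03  1.0388e+00 -1.6240e-01] 0.0012
12.65 [0.6072 0.0996 0.1268] [-1.3000e-03  2.8080e-01  1.8194e+00 -2.7000e-03  1.0388e+00 -1.6250e-01] 0.0016
12.7 [0.6073 0.0996 0.1268] [-1.3000e-03  2.8070e-01  1.8193e+00 -2.7000e-03  1.0388e+00 -1.6250e-01] 0.0015
12.75 [0.6073 0.0996 0.1268] [-1.3000e-03  2.8070e-01  1.8193e+00 -2.7000e-03  1.0388e+00 -1.6250e-01] 0.0018
12.8 [0.6073 0.0996 0.1268] [-1.3000e-03  2.8070e-01  1.8193e+00 -2.7000e-03  1.0388e+00 -1.6240e-01] 0.0022
```

```bash
python3 -m crank '[[1,-0.05,-0.1,0.15,0,0,0],[1,0,0,0,0,0,0],[1,0,0,0,0,0,0],[1,0,0,0,0,0,0],[1,0,0,0,0,0,0]]'; python3 -m crank '[[1,0,0,0,0,0,0],[1,0,0,0,0,0,0],[1,0,0,0,0,0,0],[1,0,0,0,0,0,0],[1,0,0,0,0,0,0]]'
python3 - <<'E'
from h import *
from fit import pts
qa=np.load('photo.npy'); s=get_state(); print(s['eef_pos'],s['tcp_rot'])
cs={}
for n,cr,qq,m in(('scene',(350,225,50,45),qa[2],13),('top',(180,185,45,30),qa[1],16)):
    c=cam(n); cs[n]=c; k=C(c); x0,y0,w,h=cr
    i=cv2.resize(np.ascontiguousarray(k.img[y0:y0+h,x0:x0+w,::-1]),None,fx=m,fy=m,interpolation=cv2.INTER_CUBIC)
    i=np.clip(i*1.4,0,255).astype(np.uint8)
    def poly(L,col,cl=True):
        u=((k.proj(pts(qq,L))+.5-[x0,y0])*m).round().astype(int); cv2.polylines(i,[u.reshape(-1,1,2)],cl,col,1)
    poly([(0,-60,110),(0,60,110)],(0,0,255))
    for x in(-6.25,6.25): poly([(x,-26.25,87.5),(x,26.25,87.5),(x,26.25,132.5),(x,-26.25,132.5)],(255,0,255))
    poly([(6.25,-26.25,132.5),(-6.25,-26.25,132.5)],(255,0,255));poly([(6.25,26.25,132.5),(-6.25,26.25,132.5)],(255,0,255))
    for y in(-60,60): poly([(22*np.cos(a),y,110+22*np.sin(a)) for a in np.linspace(0,6.28,30)],(0,255,0))
    cv2.imwrite(f'pics/z_{n}.png',i)
pickle.dump(cs,open('c1.pkl','wb'))
E
```

```text
time: 13.3
eef_pos: [0.6064, 0.099, 0.1254]
tcp_rot: [0.647, 0.762, 0.0, 0.002]
contact_force: [-0.9, 0.2, 0.5]
opening: 0.141
time: 13.8
eef_pos: [0.6063, 0.099, 0.1253]
tcp_rot: [0.647, 0.762, 0.0, 0.002]
contact_force: [-0.7, 0.1, 0.7]
opening: 0.138
[0.60634611 0.09895431 0.12532576] [6.47355573e-01 7.62186045e-01 8.62988962e-07 1.78739036e-03]
```

View pics/z_scene.png

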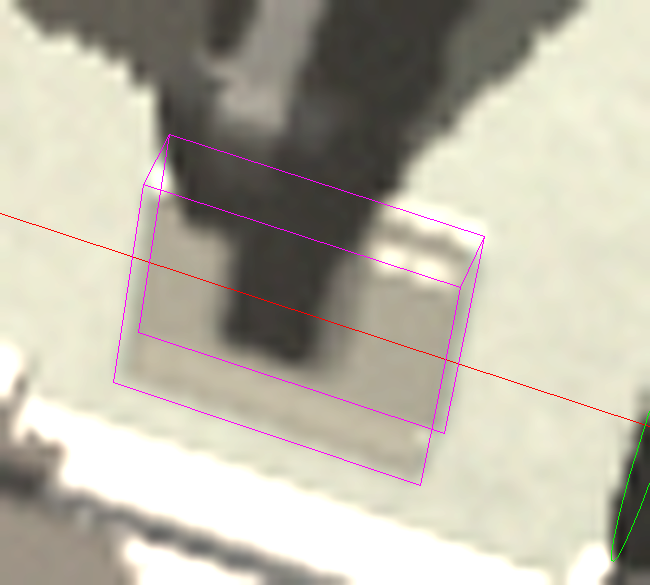

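View pics/z_top.png

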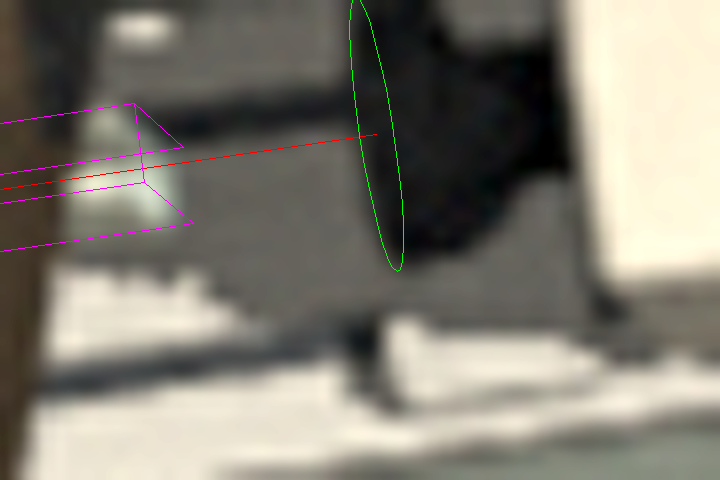

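```bash
python3 -c "
from plant import *
s=get_state();print(s['time'],s['eef_pos'],s['opening']);print(sign_off())"
```

```text
13.9 [0.60635514 0.09895363 0.12534854] 0.13872495987354325
the job is handed in; nothing more can be done
None
```

I opened the shutter and handed the job in at 13.9 s. The long cell is held upright in the light path, midway between the lenses. No verdict was reported, so what follows are my own checks.

- **Shutter:** I pressed the thumb pad down with the closed fingers until the ball gave way, then backed off. The pad stayed down with the fingers off, in the picture taken right after and again in the one with the cell in place. I judged this from pictures, because there is no reading of the lever angle.
- **Cell:** The long cell was the pale one in the rack's middle slot. I gripped it by the frosted sides at 35 N, about 15 mm from each window. After the lift, the picture showed the cell in the fingers and the other two still in their slots.
- **Position:** Over the last half second the arm was still. The gripper was within about 0.2 mm horizontally and 0.4 mm in height of the beam midpoint I had estimated.
- **Top view:** The one window visible lined up with the beam to about 1 mm sideways, and about 1.5 mm off along it. The arm hid the other end.
- **Scene view:** The cell looked about 2 mm high, against the 10 mm allowed.
- **Where the checks disagreed:** The two cameras put the photometer about 2 mm apart in x, the direction where 3.5 mm is allowed. I used a position between the two, so sideways is the least certain result.
- **Tip box and bottle:** The arm never went near them at low height. I did not measure their positions again at the end.

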